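Clamp the pie mould in the cam press at the right force

TASK

Clamp the lidded pie mould in the bench press so that the foot squeezes it with about 100 N: set the knurled nut so that, as the cam lever is pushed over, the foot begins to bite about a third of the way and the paddle at its end needs a firm push of about 8 N at the hardest point, then flip the lever fully over so that it stays locked, and let go. Never squeeze the mould with more than 150 N (the lever then needs some 13 N), never push the lever harder than 25 N, leave the mould in its nest and everything else on the counter where it is.

Things in the scene. Friction and masses are not known exactly. Their poses are not given: they have to be found in the camera images.
- press: Bench mould press, fixed: dark steel base 120 x 270 x 12 mm. Origin on the counter under the nest's middle; own +y runs along base and strap from the nest to the lever's post (grey block, y 108 to 178 mm, 102 mm high). A steel strap (40 mm wide, 14 thick, top at z = 122 mm with the lever open) lies above along y; it carries the nut and, below, a sprung foot 42 mm across, over the mould's lid.
- mould: The lidded pie mould: rectangular steel mould with a flat aluminium press-plate lid, 110 x 90 mm, 46 mm high, about 0.9 kg, lying loose in the press's nest under the foot, where it stays. Origin at the centre of its underside. Once the foot touches the lid, it squeezes with 16.4 N per mm of further travel (its spring).
- nut (a joint): Turn of the round knurled adjusting nut, rad; near 0 at the start, grows clockwise seen from above, which lowers the foot 2.86 mm per rad. Range -1.5 to 5.5. Stiff (0.42 N m), stays where left; turn it with the foot unloaded. The foot's height at a given value differs by up to 7.2 mm from day to day, unmeasured: as found the nut is too loose by 0.5 to 3.6 rad.
- nut_mid (a point): Centre of the knurled nut on its vertical axis, half way up: dark steel cylinder 40 mm across, 26 mm high, standing 4 mm above the strap. A 14 mm threaded spindle stands up through it, at most 20 mm above its top. The nut goes down with the strap as the lever closes.
- lever (a joint): Swing of the cam lever, rad: 0 = open (67 deg above level), 1.42 = fully over, at its stop (14 deg below level, towards the press's +y; the axis is the press's x). Lowers the strap by 19.1 mm x (cos(1.3 - value) - cos(1.3)): peak at 1.3, past it the lever snaps over and holds itself. Friction 0.06 N m. Unloaded it stays where left; short of 1.3 a loaded foot pushes it back up.
- lever_pivot (a point): The cam lever's pivot, fixed in the press, 125 mm along its +y from the origin and 140 mm up, between two steel cheeks that are 55 mm wide over both and reach 161 mm up.
- lever_pad (a point): Middle of the upper, pushing face of the black paddle at the lever's end, 83 mm along the lever from the pivot and 6 mm above its centre line. The paddle is 32 mm wide, 34 mm long, 12 mm thick. Own z is normal to this face, own y points outward along the lever.
- tin_a: Bystander: open round steel tin, 110 mm across, 30 mm high. Leave alone. Origin at the centre of its underside.
- tin_b: Bystander: open round steel tin, 110 mm across, 30 mm high. Leave alone. Origin at the centre of its underside.
- cutter: Bystander: steel pastry ring, 72 mm across, 35 mm high. Leave alone. Origin at the centre of its underside.
- pastry_brush: Bystander: pastry brush lying flat. Leave alone. Origin at the middle of its length, on the counter.
- seed_jar: Bystander: glass jar with a steel lid, 68 mm across, 110 mm high. Leave alone. Origin at the centre of its underside.
- spoon: Bystander: steel spoon lying flat. Leave alone. Origin at the middle of its length, on the counter.
Not all that is in view belongs to the job. Leave any turquoise look-alike of the mould alone.

How it is judged (in metres and radians):
At the end, for the whole second after the job is handed in: The cam lever is fully over (past 1.35 rad) and stays so by itself, and the foot squeezes the mould with 80 to 120 N; the mould lies still in its nest, within 8 mm of the nest's middle (value of joint lever above 1.35 rad and contact force between foot_c0 and mould between 80 and 120 N and horizontal distance between mould and press below 0.008 m and linear speed of mould below 0.01 m/s); the robot touches nothing.
It fails at once if the foot squeezes the mould with more than 150 N (contact force between foot_c0 and mould above 150 N).
It fails at once if the lever is pushed with more than 25 N (contact force between any of the fingers, the arm and lever above 25 N).
It fails at once if the mould is pushed out of its nest (over 10 mm) (horizontal distance between mould and press above 0.01 m).
It fails at once if a bystander (tin, ring cutter, brush, jar or spoon) is moved by more than 20 mm (distance of any of tin_a, tin_b, cutter, pastry_brush, seed_jar, spoon from where it was at the start of the episode above 0.02 m).
It also fails if it takes over 72 s, if anything falls off the work surface, if the arm or the gripper's body presses on something with over 40 N, if the wrist force passes 120 N, or if a joint passes its speed limit or range.

ROBOT

A 7-joint arm with a two-finger parallel gripper is mounted at the origin on the work surface. World frame = base frame: x ahead of the robot, y to its left, z up, the work surface at z = 0. Lengths are in m, angles in degrees, forces in N, time in s.
With the tool pointing down it reaches from about 0.35 to 0.775 m from the base axis. Payload 3.1 kg.
Tool frame: the origin (TCP) lies on the centre line of the jaws, within the pads' length; the fingertips stand 17 mm ahead of it and the grasp point (between the pads) lies 2 mm behind it (robot.tip_reach is the distance from the TCP to the fingertips, in m); z points along the fingers, y is the direction in which the jaws open and shut (so a half turn about z gives the same grasp; the last joint's range is limited). The gripper opens to 85 mm and grips with 20 to 120 N. Pads are 22 mm wide; open, the fingers measure 114 mm over their backs; the gripper's body (76 mm by 85 mm) begins 54 mm behind the grasp point. The pads swing forward as they close: fully open they stand 13 mm farther back than shut.
Start: joints at [-71.66, 17.813, 0.802, 86.603, -0.252, 75.585, -1.558], TCP at [0.195, 0.514, 0.248] pointing down, gripper open.
Joint ranges: [-154.91, 154.91], [-16.99, 109.72], [-72.82, 74.43], [7.12, 147.25], [-82.49, 262.49], [11.32, 116.49], [-174.64, 174.64]. Speed limits (degrees/s): [159.86, 159.86, 180, 180, 180, 180, 180].

INTERFACE

Orientations are given as [roll, pitch, yaw] about the fixed x, y, z axes, in that order (R = Rz(yaw) Ry(pitch) Rx(roll)).
In Python, from station import robot, fingers, vision, workorder, recognise gives the robot as it stands. Calls block until the motion is done:
- robot.move_to(position, orientation): joint-space move of the TCP to a pose.
- robot.line_to(position, orientation=None, velocity=0.15, f_stop=None): straight line of the TCP; orientation=None keeps the orientation; velocity is the mean speed in m/s. With f_stop (N) it stops when the force on the tool has changed by that much, and returns True; else False.
- robot.move_j(angles): joint-space move.
- fingers.gripper_to(opening, force=None): opening from 0.0 (shut) to 1.0 (fully open); force is the grip in N (None keeps the last); returns when the fingers have stopped.
- robot.pause(seconds).
- robot.inverse_kinematics(position, orientation): joint angles nearest the present ones, or None.
- vision.grab_frame(name): name is "scene" or "side" or "wrist"; returns the picture (384x512x3 uint8, red, green, blue); there is no depth.
- vision.calibration(name): a dict with "mtx" (3x3 intrinsics, pixels), "extrinsics" (4x4, takes a point from world to camera coordinates); the wrist camera has in their place "T_tool_cam" (4x4, takes a point from camera to tool coordinates, whose origin is the TCP and whose axes are the flange's). Camera axes: x right, y up, looking along -z (the intrinsics and any distortion apply to the point x, -y, -z); pixel columns grow to the right and rows downward; lengths in m; the calibration is good to about 2 mm. A picture is of the moment at which its call begins: read the wrist's pose just before it. calibration takes no time and is no camera call.
A pose or a line that the arm cannot do raises robot.PlanningError and nothing moves.
- workorder.close_job(): hands the job in, once; it reports no verdict.
Trained networks look in the newest picture that a camera, given by its name, has taken for a name from the list of things; names that differ only in an ending like _2 or _b are one class to them, and where a whole thing is asked for, a point or a joint stands for the part that bears it (a point fixed in the world has none). Each returns a list of dicts, best first, with "p" (0 to 1); they miss things now and then, are a little off and sometimes report something else, mostly with a low value. They report only what shows in the picture. A call takes as long as a camera call. They do not tell look-alikes from the thing itself.
- recognise(label, camera): "rect" ([centre column, centre row, width, height] in pixels, round what is visible of it).
Readings, each from a call of its own:
- robot.current_time_s(): time.
- robot.current_joint_positions(): joint angles.
- robot.current_dq(): joint speeds.
- robot.current_joint_torque(): joint torques, N m.
- robot.current_tool_pos(): TCP position.
- robot.current_eef_rot(): TCP orientation.
- robot.current_contact_force(): force on the tool from outside, world axes, zero at the start.
- robot.current_torque(): the same for the moment, N m.
- robot.current_finger_gap(): opening from 0.0 (shut) to 1.0 (fully open).
Only numpy, scipy, OpenCV 4.12 (cv2) and the standard library are available. Lean on these libraries where they do the work, as an engineer would, in place of code of your own. Each camera call takes 0.05 s, during which the arm holds its last target.

## Working session

There is one attempt and no reset: what is moved stays moved. The work goes in short steps, each a Python script; the robot and the scene stay as the last script left them, time stands still between calls to the robot, and variables do not carry over. Pictures are saved under pics/ and viewed, and the job is handed in when it is done.

```bash
ls; mkdir -p pics; python3 - <<'E'
from station import robot, fingers, vision, workorder, recognise
import cv2, numpy as np
print(robot.current_time_s())
for n in ["scene","side","wrist"]:
    f=vision.grab_frame(n); cv2.imwrite(f"pics/{n}0.png",f[:,:,::-1])
    c=vision.calibration(n); print(n,{k:np.round(v,4).tolist() if not isinstance(v,str) else v for k,v in c.items()})
    for l in ["press","mould","nut","nut_mid","lever","lever_pad"]:
        try: print(l,[(np.round(r["rect"],1).tolist(),round(r["p"],2)) for r in recognise(l,n)])
        except Exception as e: print(l,e)
print(robot.current_time_s())
E
```

```text
pics
0.0
scene {'mtx': [[404.1339, 0.0, 258.451], [0.0, 404.1339, 183.3895], [0.0, 0.0, 1.0]], 'extrinsics': [[-0.1644, 0.9862, 0.0176, 0.0784], [-0.6672, -0.1243, 0.7344, 0.2394], [0.7265, 0.109, 0.6784, -1.5724], [0.0, 0.0, 0.0, 1.0]]}
press [([246.9, 193.9, 90.9, 81.0], 0.97), ([283.4, 173.1, 21.7, 35.2], 0.44)]
mould [([228.7, 211.1, 35.4, 32.1], 0.6), ([306.1, 173.3, 34.1, 36.0], 0.56)]
nut [([226.1, 185.4, 15.0, 19.1], 0.67)]
nut_mid [([228.1, 185.7, 17.8, 18.6], 0.59)]
lever [([283.4, 174.6, 20.8, 37.3], 0.56)]
lever_pad [([282.9, 170.9, 21.8, 35.9], 0.58)]
side {'mtx': [[472.5357, 0.0, 257.7157], [0.0, 472.5357, 192.9587], [0.0, 0.0, 1.0]], 'extrinsics': [[0.9682, -0.2502, -0.0005, -0.4826], [0.1917, 0.7408, 0.6438, -0.1917], [-0.1607, -0.6234, 0.7652, -1.3874], [0.0, 0.0, 0.0, 1.0]]}
press [([267.1, 210.4, 72.4, 121.5], 0.65), ([238.6, 262.6, 30.9, 61.8], 0.45)]
mould [([193.7, 200.6, 41.6, 37.7], 0.96), ([273.2, 236.1, 41.8, 34.2], 0.87)]
nut [([274.1, 214.7, 14.7, 10.4], 0.73)]
nut_mid [([274.1, 215.4, 13.9, 9.4], 0.62)]
lever [([251.8, 170.8, 16.3, 37.9], 0.9), ([314.5, 324.7, 41.7, 35.6], 0.3)]
lever_pad [([253.4, 170.6, 15.7, 41.3], 0.72), ([303.8, 208.3, 20.0, 27.4], 0.48)]
wrist {'mtx': [[294.6384, 0.0, 250.3096], [0.0, 294.6384, 188.8986], [0.0, 0.0, 1.0]], 'T_tool_cam': [[-0.0002, 0.9654, 0.2609, 0.0659], [1.0, 0.0004, -0.0005, 0.0001], [-0.0006, 0.2609, -0.9654, -0.1256], [0.0, 0.0, 0.0, 1.0]]}
press []
mould [([60.8, 359.0, 20.9, 18.6], 0.73)]
nut [([222.6, 294.1, 100.1, 73.0], 0.16)]
nut_mid []
lever []
lever_pad []
1.05
```

```bash
python3 - <<'E'
import cv2
a=cv2.imread("pics/scene0.png")[110:270,150:390]; cv2.imwrite("pics/sc_c.png",cv2.resize(a,None,fx=3.3,fy=3.3,interpolation=cv2.INTER_CUBIC))
a=cv2.imread("pics/side0.png")[130:350,130:390]; cv2.imwrite("pics/si_c.png",cv2.resize(a,None,fx=2.7,fy=2.7,interpolation=cv2.INTER_CUBIC))
E
```

```text
(no output)
```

View pics/scene0.png

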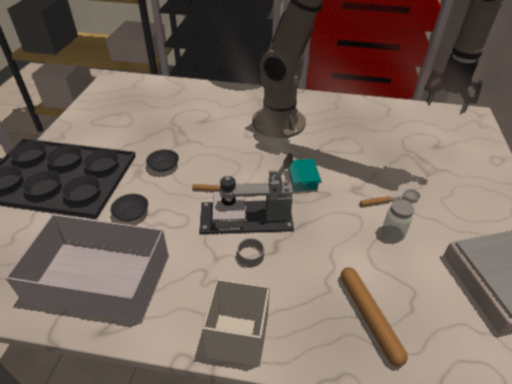

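View pics/side0.png

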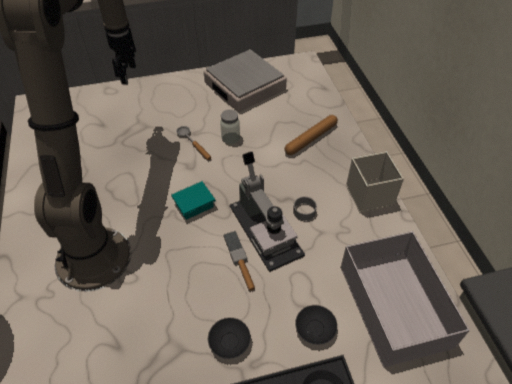

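```bash
ls pics
```

```text
sc_c.png
scene0.png
si_c.png
side0.png
wrist0.png
```

View pics/sc_c.png

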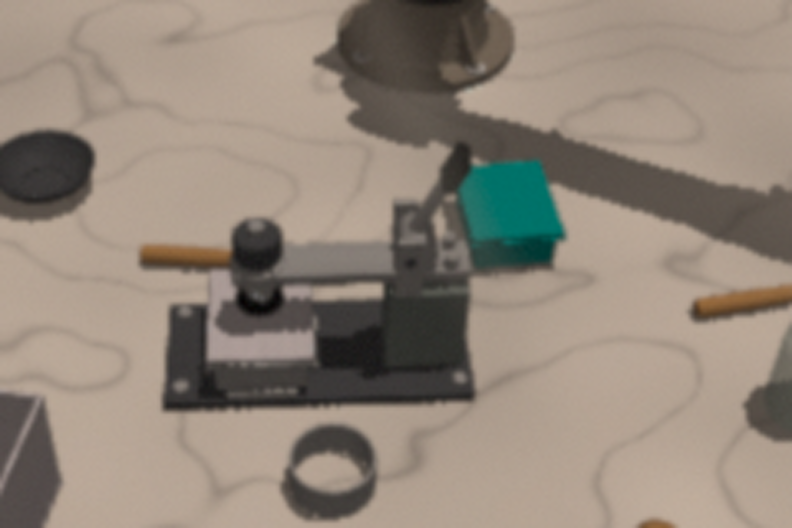

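View pics/si_c.png

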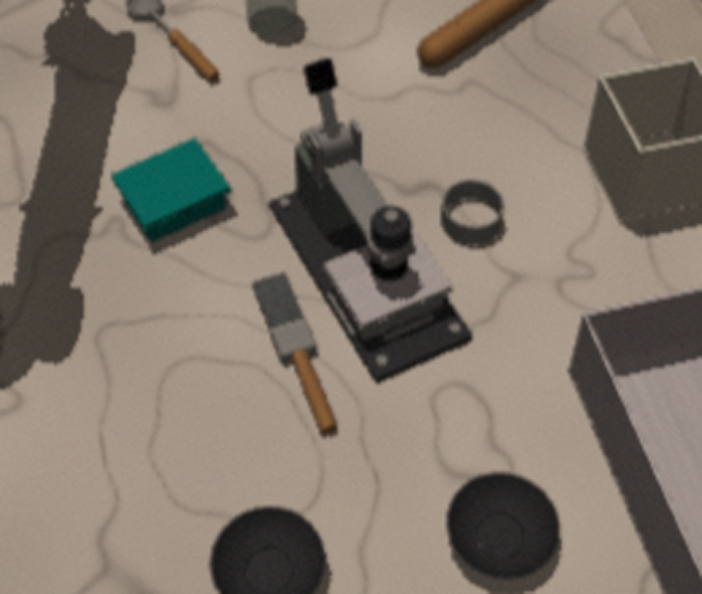

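```bash
cat > h.py <<'E'
from station import robot, fingers, vision, workorder, recognise
import cv2, numpy as np
from scipy.spatial.transform import Rotation as R
from scipy.optimize import least_squares
def proj(n,P):
    c=vision.calibration(n); E=np.array(c["extrinsics"]);K=np.array(c["mtx"])
    p=(E[:3,:3]@np.atleast_2d(P).T).T+E[:3,3]; p=p*[1,-1,-1]
    q=(K@p.T).T; return q[:,:2]/q[:,2:]
def projw(P,T):  # T: 4x4 tool pose in world
    c=vision.calibration("wrist"); Tc=T@np.array(c["T_tool_cam"]);K=np.array(c["mtx"])
    E=np.linalg.inv(Tc); p=(E[:3,:3]@np.atleast_2d(P).T).T+E[:3,3]; p=p*[1,-1,-1]
    q=(K@p.T).T; return q[:,:2]/q[:,2:]
def toolT():
    T=np.eye(4);T[:3,3]=robot.current_tool_pos();T[:3,:3]=R.from_euler("xyz",robot.current_eef_rot(),degrees=True).as_matrix();return T
def P2W(pose,pts):
    x,y,a=pose[:3];c,s=np.cos(a),np.sin(a)
    pts=np.atleast_2d(pts);return np.c_[x+c*pts[:,0]-s*pts[:,1],y+s*pts[:,0]+c*pts[:,1],pts[:,2]]
E
python3 - <<'E'
from h import *
def cs(u,v): return (150+u/3.3,110+v/3.3)
def ci(u,v): return (130+u/2.7,130+v/2.7)
# local (x, yflag/y, z)
obs=[("scene",(.06,'a',0),cs(165,407)),("scene",(.06,'b',0),cs(473,400)),("scene",(0,0,.139),cs(257,243)),("scene",(0,.1519,.2187),cs(456,162)),
("side",(.06,'a',0),ci(470,340)),("side",(-.06,'a',0),ci(378,381)),("side",(-.06,'b',.012),ci(271,204)),("side",(0,0,.139),ci(390,227)),("side",(0,.155,.217),ci(320,76))]
def res(p):
    o=[]
    for n,l,uv in obs:
        y={'a':p[3],'b':p[3]+.27}.get(l[1],l[1])
        o+=list(proj(n,P2W(p,[l[0],y,l[2]]))[0]-uv)
    return np.array(o)
for a0 in (1.5,-1.5):
    s=least_squares(res,[.5,0,a0,-.07],loss="soft_l1"); print(s.cost,s.x,np.degrees(s.x[2])); print(res(s.x).reshape(-1,2).round(1).tolist())
E
```

```text
5.275878561741973 [ 0.52614678 -0.07564378  0.22451208 -0.08845724] 12.863594587051333
[[-0.4, 1.1], [0.5, 0.0], [1.2, -0.2], [-1.9, 0.4], [1.1, 0.1], [-0.7, 1.3], [-1.3, -1.0], [-0.3, -0.5], [0.2, 0.4]]
5.27587856175036 [ 0.52614678 -0.07564378  0.22451213 -0.08845724] 12.863597778929424
[[-0.4, 1.1], [0.5, 0.0], [1.2, -0.2], [-1.9, 0.4], [1.1, 0.1], [-0.7, 1.3], [-1.3, -1.0], [-0.3, -0.5], [0.2, 0.4]]
```

View pics/wrist0.png

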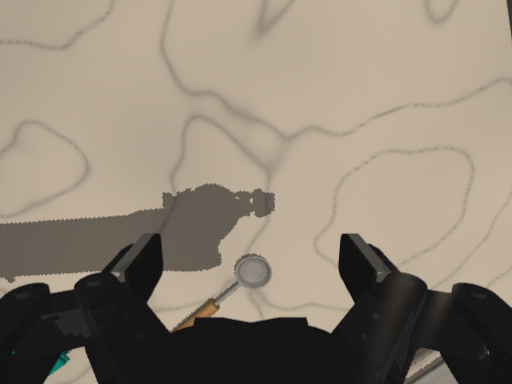

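```bash
python3 - <<'E'
from h import *
print(robot.current_eef_rot(), robot.current_contact_force())
p=[.526,-.076]
for z in (.33,.15):
  for yaw in range(-180,180,30):
    j=robot.inverse_kinematics([*p,z],[180,0,yaw]); print(z,yaw,None if j is None else np.round(j,0))
E
```

```text
[1.79998099e+02 1.50249175e-03 1.59273993e+02] [-0.04841999 -0.42599096 -0.93205774]
0.33 -180 [-30.  18.  50.  82. -13.  87. 109.]
0.33 -150 [-28.  17.  45.  82. -12.  87. 137.]
0.33 -120 [-25.  16.  42.  81. -11.  86. 166.]
0.33 -90 [ -39.   22.   65.   82.  -20.   88. -155.]
0.33 -60 [ -39.   22.   65.   82.  -20.   88. -125.]
0.33 -30 [-39.  22.  65.  82. -20.  88. -95.]
0.33 0 [-32.  18.  53.  82. -15.  87. -70.]
0.33 30 [-33.  19.  54.  82. -15.  87. -40.]
0.33 60 [-33.  19.  55.  82. -15.  87. -10.]
0.33 90 [-33.  18.  53.  82. -15.  87.  20.]
0.33 120 [-32.  18.  52.  82. -14.  87.  50.]
0.33 150 [-31.  18.  51.  82. -14.  87.  79.]
0.15 -180 [-27.  25.  45.  99. -19.  64. 114.]
0.15 -150 [-22.  23.  37.  99. -15.  63. 140.]
0.15 -120 [-19.  22.  34.  99. -14.  63. 169.]
0.15 -90 [ -39.   32.   65.  100.  -31.   69. -145.]
0.15 -60 [ -39.   32.   65.  100.  -31.   69. -115.]
0.15 -30 [-39.  32.  65. 100. -31.  69. -85.]
0.15 0 [-32.  27.  53.  99. -24.  65. -62.]
0.15 30 [-30.  26.  49.  99. -21.  65. -34.]
0.15 60 [-29.  25.  48.  99. -21.  65.  -5.]
0.15 90 [-29.  25.  47.  99. -20.  64.  25.]
0.15 120 [-29.  25.  47.  99. -20.  64.  55.]
0.15 150 [-29.  25.  47.  99. -20.  64.  85.]
```

```bash
python3 - <<'E'
from h import *
p=robot.current_tool_pos()
robot.line_to([p[0],p[1],.36],velocity=.2)
j=robot.current_joint_positions(); print(j)
j=list(j); j[0]=8.2; j[6]=110
robot.move_j(j)
print(robot.current_tool_pos(),robot.current_eef_rot(),robot.current_time_s())
q=robot.inverse_kinematics([.526,-.076,.30],[180,0,float(robot.current_eef_rot()[2])]); print(np.round(q,1))
robot.line_to([.526,-.076,.30],velocity=.2)
print(np.round(robot.current_joint_positions(),1), robot.current_contact_force())
T=toolT(); f=vision.grab_frame("wrist"); np.save("T1.npy",T); cv2.imwrite("pics/w1.png",f[:,:,::-1])
for l in ["nut","lever_pad","mould"]: print(l,[(np.round(r["rect"],1).tolist(),round(r["p"],2)) for r in recognise(l,"wrist")])
pose=(.5261,-.0756,.2245)
print(projw(P2W(pose,[[0,0,.139],[0,0,.152],[0,0,.172],[0,.1519,.2187],[.02,.06,.122],[-.02,.06,.122]]),T).round(1).tolist(),robot.current_time_s())
E
```

```text
[-71.86478322  16.17353382   1.11547623  73.47816476  -0.31000194
  90.46109943  -1.51835295]
[ 0.54008871 -0.10149229  0.35880478] [ 1.79921181e+02 -9.19781223e-02 -1.69142472e+02] 4.2667
[ 6.300e+00  1.440e+01  1.000e-01  8.390e+01 -0.000e+00  8.170e+01
  1.073e+02]
[  6.3  14.5   0.   83.7   0.   81.9 107.1] [-0.43658547  0.66534932 -0.29565023]
nut [([248.4, 177.7, 42.4, 41.4], 0.74)]
lever_pad [([427.0, 181.1, 133.7, 77.6], 0.65)]
mould [([442.5, 39.2, 92.7, 74.8], 0.8), ([246.8, 159.2, 75.7, 93.5], 0.71), ([290.5, 249.6, 48.8, 52.6], 0.7)]
[[250.4, 177.5], [250.4, 180.5], [250.4, 185.7], [457.5, 194.3], [307.1, 190.2], [307.6, 152.9]] 4.95
```

View pics/w1.png

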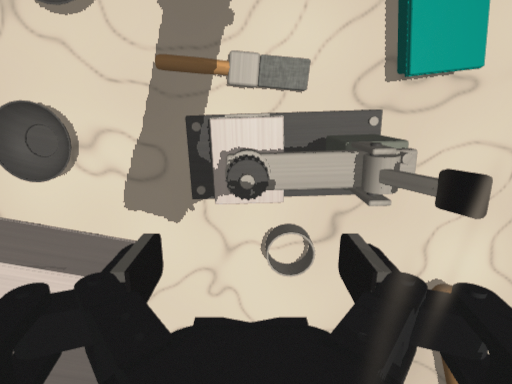

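```bash
python3 - <<'E'
from h import *
T=np.load("T1.npy")
def cs(u,v): return (150+u/3.3,110+v/3.3)
def ci(u,v): return (130+u/2.7,130+v/2.7)
obs=[("scene",(.06,'a',0),cs(165,407)),("scene",(.06,'b',0),cs(473,400)),("scene",(0,0,.139),cs(257,243)),("scene",(0,.1519,.2187),cs(456,162)),
("side",(.06,'a',0),ci(470,340)),("side",(-.06,'a',0),ci(378,381)),("side",(-.06,'b',.012),ci(271,204)),("side",(0,0,.139),ci(390,227)),("side",(0,.155,.217),ci(320,76)),
("w",(-.06,'a',.012),(187,116)),("w",(-.06,'b',.012),(382,110)),("w",(.06,'a',.012),(193,199)),("w",(0,0,.152),(248,179)),("w",(0,0,.145),(248,177.5)),("w",(0,.1575,.2163),(463,193))]
def res(p):
    o=[]
    for n,l,uv in obs:
        y={'a':p[3],'b':p[3]+.27}.get(l[1],l[1]); P=P2W(p,[l[0],y,l[2]])
        o+=list((projw(P,T) if n=="w" else proj(n,P))[0]-uv)
    return np.array(o)
s=least_squares(res,[.526,-.0756,.22,-.088],loss="soft_l1"); print(s.cost,s.x,np.degrees(s.x[2])); print(res(s.x).reshape(-1,2).round(1).tolist())
E
```

```text
11.235947281294155 [ 0.52551756 -0.07709347  0.21928641 -0.08581909] 12.564185520342251
[[-0.0, 0.8], [0.9, 0.0], [0.7, -0.4], [-2.4, 0.4], [0.5, 0.1], [-1.4, 1.1], [-1.5, -1.3], [-0.4, -0.1], [0.4, 0.7], [-1.9, -0.9], [1.7, -1.2], [-0.7, 0.3], [1.0, 0.6], [1.0, 0.5], [-1.8, 0.1]]
```

```bash
python3 - <<'E'
from h import *
robot.line_to([.5255,-.0775,.22],[180,0,float(robot.current_eef_rot()[2])],velocity=.2)
T=toolT(); f=vision.grab_frame("wrist"); np.save("T2.npy",T); cv2.imwrite("pics/w2.png",f[:,:,::-1])
print([(np.round(r["rect"],1).tolist(),round(r["p"],2)) for r in recognise("nut","wrist")])
print(T[:3,3],projw([[.5255,-.0775,z] for z in (.139,.152,.165,.172)],T).round(1).tolist(),robot.current_time_s())
E
```

```text
[([249.2, 199.9, 60.2, 64.5], 0.6)]
[ 0.52623874 -0.07781216  0.22100147] [[250.8, 200.5], [250.8, 206.2], [250.8, 212.5], [250.8, 216.3]] 5.6
```

View pics/w2.png

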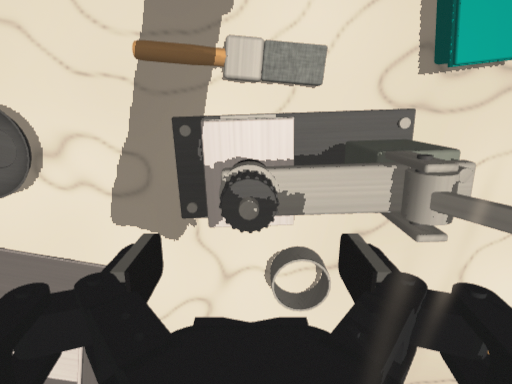

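```bash
python3 - <<'E'
from h import *
yaw=float(robot.current_eef_rot()[2])
fingers.gripper_to(0.75)
st=robot.line_to([.5247,-.0783,.146],[180,0,yaw],velocity=.12,f_stop=8)
print(st,robot.current_tool_pos(),robot.current_contact_force())
fingers.gripper_to(0.0,force=30); print(robot.current_finger_gap(),robot.current_contact_force())
fingers.gripper_to(0.0,force=90); print(robot.current_finger_gap(),robot.current_contact_force())
j0=robot.current_joint_positions();print(np.round(j0,2),robot.current_eef_rot(),robot.current_time_s())
f=vision.grab_frame("wrist"); cv2.imwrite("pics/w3.png",f[:,:,::-1])
E
```

```text
False [ 0.52531659 -0.07837623  0.14665033] [ 1.12835952  0.11844949 -0.12837114]
0.4540107141148547 [ 1.2960262  -1.44328995  2.61872214]
0.44130924619282247 [ 1.9342479  -3.40698328  2.1977114 ]
[  6.79  20.14  -0.12  98.34   0.11  61.36 107.25] [-1.79900796e+02  1.35583535e-01 -1.69370439e+02] 7.2667
```

View pics/w3.png

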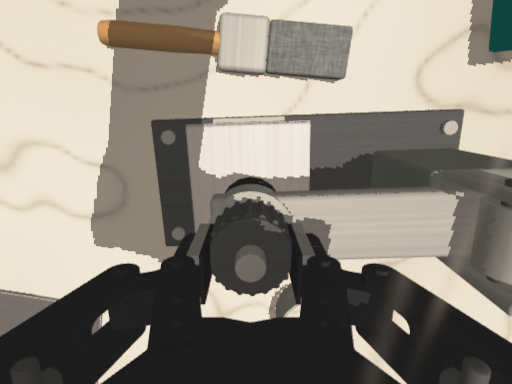

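```bash
python3 - <<'E'
from h import *
j=list(robot.current_joint_positions()); t0=robot.current_time_s()
for d in (20,103.1):
    q=list(j); q[6]=j[6]-d; robot.move_j(q)
    print(d,np.round(robot.current_joint_positions()[6]-j[6],2),robot.current_contact_force().round(1),robot.current_torque().round(2),robot.current_finger_gap(),robot.current_tool_pos().round(4),robot.current_time_s())
f=vision.grab_frame("wrist"); cv2.imwrite("pics/w4.png",f[:,:,::-1])
E
```

```text
20 -19.91 [ 1.8 -1.6  2.7] [-0.39 -0.26 -0.38] 0.4379269351437923 [ 0.5257 -0.0791  0.1466] 7.7417
103.1 -103.01 [ 1.6 -2.2  2.5] [-0.4  -0.27  0.36] 0.4351768400170609 [ 0.5258 -0.079   0.1467] 9.0417
```

View pics/w4.png

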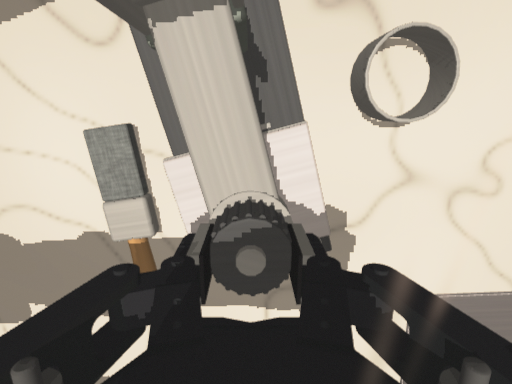

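```bash
cat >> h.py <<'E'
POSE=(.5250,-.0780,.2193)
def axes():
    a=POSE[2]; return np.array([np.cos(a),np.sin(a),0]),np.array([-np.sin(a),np.cos(a),0]),np.array([0,0,1.])
def tool_for(v,gap,t=None,s=.083):
    """TCP pos & rpy with tip 'gap' m above pad face at lever value v; t tilt deg"""
    e=np.radians(67)-v
    if t is None: t=np.degrees(e)
    yl=.125+s*np.cos(e)-(.006+gap)*np.sin(e); zl=.140+s*np.sin(e)+(.006+gap)*np.cos(e)
    px,py,Z=axes(); tip=P2W(POSE,[0,yl,zl])[0]; tr=np.radians(t)
    x=np.cos(tr)*py+np.sin(tr)*Z; z=np.sin(tr)*py-np.cos(tr)*Z
    M=np.c_[x,px,z]
    return tip-robot.tip_reach*z, R.from_matrix(M).as_euler("xyz",degrees=True)
E
python3 - <<'E'
from h import *
print(robot.tip_reach)
for v in (0,.3,.6,.9,1.2,1.3,1.4):
  for t in (None,45,30,15,0):
    p,o=tool_for(v,.02,t); j=robot.inverse_kinematics(p.tolist(),o.tolist()); print(v,t,p.round(3),o.round(1),None if j is None else np.round(j,0))
E
```

```text
0.017
0 None [0.499 0.037 0.233] [-180.   -67.   102.6] [ 33.  40. -13.  87. -44.  98.  44.]
0 45 [0.499 0.041 0.239] [-180.   -45.   102.6] [ 27.  27. -12.  89. -33.  88.  36.]
0 30 [0.498 0.044 0.241] [-180.   -30.   102.6] [ 19.  20. -10.  91. -24.  82.  28.]
0 15 [0.497 0.048 0.243] [180.  -15.  102.6] [  9.  15.  -8.  93. -13.  76.  17.]
0 0 [0.496 0.052 0.244] [180.    0.  102.6] [-3. 12. -6. 95.  1. 73.  3.]
0.3 None [0.493 0.064 0.231] [-180.   -49.8  102.6] [ 27.  29. -13.  92. -37.  87.  38.]
0.3 45 [0.493 0.065 0.232] [-180.   -45.   102.6] [ 25.  26. -13.  92. -34.  85.  35.]
0.3 30 [0.492 0.069 0.235] [-180.   -30.   102.6] [ 17.  19. -11.  93. -25.  79.  27.]
0.3 15 [0.491 0.073 0.237] [180.  -15.  102.6] [  7.  15.  -9.  95. -13.  74.  15.]
0.3 0 [0.49  0.077 0.237] [180.    0.  102.6] [-5. 12. -7. 96.  2. 72.  0.]
0.6 None [0.488 0.09  0.221] [180.  -32.6 102.6] [ 17.  20. -12.  96. -27.  77.  28.]
0.6 45 [0.488 0.087 0.219] [-180.   -45.   102.6] [ 24.  26. -14.  95. -35.  82.  35.]
0.6 30 [0.487 0.09  0.221] [-180.   -30.   102.6] [ 16.  19. -12.  96. -26.  76.  26.
[... 1168 characters left out ...]
00. -36.  74.  37.]
1.3 30 [0.481 0.119 0.17 ] [-180.   -30.   102.6] [ 14.  21. -13. 101. -26.  68.  26.]
1.3 15 [0.48  0.123 0.171] [180.  -15.  102.6] [  3.  17. -11. 102. -13.  64.  11.]
1.3 0 [0.479 0.128 0.172] [180.    0.  102.6] [-10.  15.  -9. 101.   3.  64.  -7.]
1.4 None [0.478 0.132 0.163] [180.   13.2 102.6] [-21.  17.  -6. 101.  16.  66. -22.]
1.4 45 [0.482 0.117 0.158] [-180.   -45.   102.6] [ 22.  29. -15. 100. -36.  74.  38.]
1.4 30 [0.481 0.12  0.161] [-180.   -30.   102.6] [ 14.  22. -13. 102. -26.  67.  26.]
1.4 15 [0.48  0.124 0.163] [180.  -15.  102.6] [  3.  17. -11. 102. -13.  63.  11.]
1.4 0 [0.479 0.129 0.163] [180.    0.  102.6] [-10.  16.  -9. 102.   3.  62.  -7.]
```

```bash
python3 - <<'E'
from h import *
fingers.gripper_to(0.75)
p=robot.current_tool_pos()
robot.line_to([p[0],p[1],.27],velocity=.2)
pos,o=tool_for(0,.03,50)
robot.line_to([p[0],p[1]+.02,.30],velocity=.2)
fingers.gripper_to(0.0,force=60)
robot.line_to(pos.tolist(),o.tolist(),velocity=.15)
robot.pause(.2)
print(robot.current_tool_pos(),pos,o,robot.current_eef_rot().round(1),robot.current_time_s())
for i in range(4): robot.pause(.03); print(robot.current_contact_force().round(2))
f=vision.grab_frame("wrist"); cv2.imwrite("pics/w5.png",f[:,:,::-1])
f=vision.grab_frame("side"); cv2.imwrite("pics/s5.png",cv2.resize(f[130:290,170:370,::-1],None,fx=3.5,fy=3.5,interpolation=cv2.INTER_CUBIC))
E
```

```text
[0.50118687 0.03098457 0.24265224] [0.50079366 0.03060484 0.24139561] [180.         -50.         102.56496445] [179.8 -49.9 102.8] 12.45
[ 0.1   0.33 -0.3 ]
[-0.03  0.51  0.23]
[-0.53  0.24  0.5 ]
[ 0.25 -0.05 -0.52]
```

View pics/w5.png

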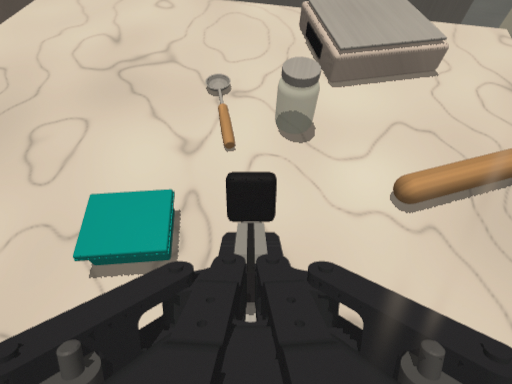

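View pics/s5.png

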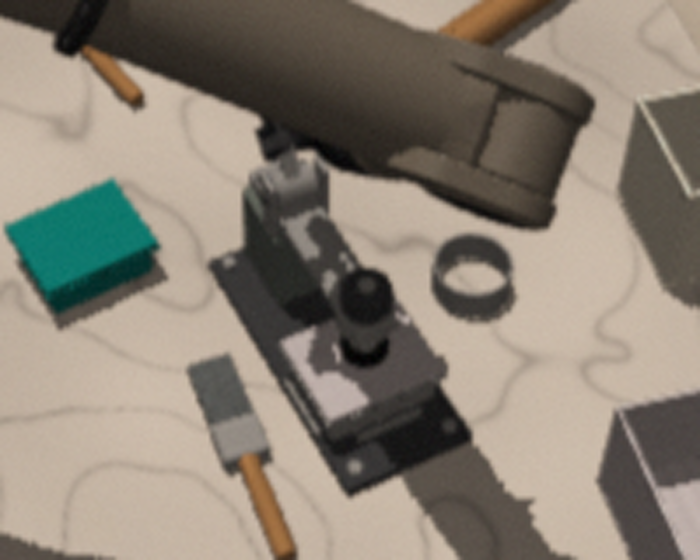

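```bash
cat >> h.py <<'E'
def push(v,gap=0.,vel=.06,f_stop=12,n=4,s=.083):
    t=float(np.clip(67-np.degrees(v),-8,50)); pos,o=tool_for(v,gap,t,s)
    st=robot.line_to(pos.tolist(),o.tolist(),velocity=vel,f_stop=f_stop)
    F=[]
    for i in range(n):
        if i: robot.pause(.02)
        F.append(robot.current_contact_force())
    F=np.mean(F,0); p=np.array(robot.current_tool_pos()); T=toolT(); tip=p+.017*T[:3,2]
    px,py,Z=axes(); d=tip-P2W(POSE,[0,.125,.140])[0]; y,z=d@py,d[2]
    r=np.hypot(y,z); e=np.arctan2(z,y)-np.arcsin(min(.006/r,1)); vv=np.radians(67)-e
    e=np.radians(67)-vv; nn=-np.sin(e)*py+np.cos(e)*Z
    return st,vv,F@nn,F@(np.cos(e)*py+np.sin(e)*Z),np.sqrt(r*r-.006**2),F
E
python3 - <<'E'
from h import *
T=toolT(); print(projw(P2W(POSE,[[0,.1519,.2187]]),T).round(1))
log=[]
for v in [-.1,0,.1,.2,.3,.4,.5]:
    st,vv,fn,ft,r,F=push(v)
    log.append((v,vv,fn)); print(v,st,round(vv,3),"Fn",round(fn,2),"Ft",round(ft,2),round(r,4),F.round(1),round(robot.current_time_s(),2))
    if st or fn>5: break
f=vision.grab_frame("wrist"); cv2.imwrite("pics/w6.png",f[:,:,::-1])
E
```

```text
[[250.1 206.5]]
-0.1 False -0.1 Fn -0.23 Ft 0.02 0.0829 [ 0.1  0.3 -0. ] 13.25
0 False 0.002 Fn 0.07 Ft -0.3 0.0831 [ 0.2 -0.1 -0.2] 13.59
0.1 False 0.104 Fn 0.02 Ft 0.28 0.0831 [-0.3  0.   0.3] 13.93
0.2 False 0.204 Fn -0.19 Ft 0.08 0.0832 [-0.5  0.1 -0. ] 14.28
0.3 False 0.304 Fn -0.5 Ft 0.07 0.0832 [-0.6  0.3 -0.3] 14.62
0.4 False 0.399 Fn 0.2 Ft -0.59 0.0832 [ 0.2 -0.5 -0.3] 14.96
0.5 False 0.499 Fn 0.02 Ft -0.3 0.0825 [ 0.2 -0.2 -0.2] 15.3
```

View pics/w6.png

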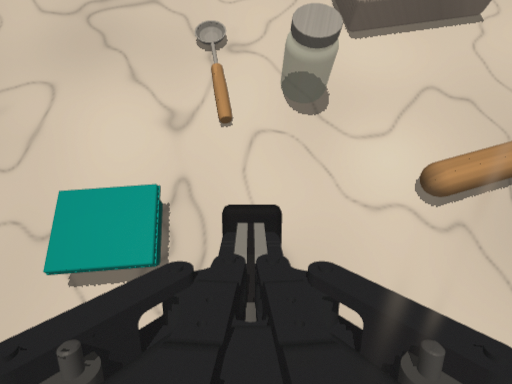

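```bash
python3 - <<'E'
from h import *
for v in [.6,.7,.8,.9,1.0,1.08,1.15]:
    st,vv,fn,ft,r,F=push(v,f_stop=8)
    print(v,st,round(vv,3),"Fn",round(fn,2),"Ft",round(ft,2),round(r,4),F.round(1),round(robot.current_time_s(),2))
    if st or fn>4: break
f=vision.grab_frame("scene"); cv2.imwrite("pics/s7.png",cv2.resize(f[110:270,150:350,::-1],None,fx=3.5,fy=3.5,interpolation=cv2.INTER_CUBIC))
f=vision.grab_frame("wrist"); cv2.imwrite("pics/w7.png",f[:,:,::-1])
E
```

```text
0.6 False 0.6 Fn -0.29 Ft -0.32 0.0824 [ 0.2 -0.1 -0.4] 15.69
0.7 False 0.699 Fn 0.42 Ft -0.11 0.0823 [-0.1 -0.3  0.3] 16.03
0.8 False 0.797 Fn 0.84 Ft 0.22 0.0824 [-0.1 -0.1  0.9] 16.38
0.9 False 0.898 Fn 1.53 Ft 0.46 0.0825 [-0.3 -0.   1.6] 16.72
1.0 False 1.0 Fn 1.41 Ft 0.62 0.0825 [0.3 0.4 1.5] 17.06
1.08 False 1.081 Fn 0.6 Ft 0.4 0.0825 [-0.1  0.3  0.6] 17.38
1.15 False 1.153 Fn 0.47 Ft -0.24 0.0824 [-0.1 -0.3  0.5] 17.68
```

View pics/s7.png

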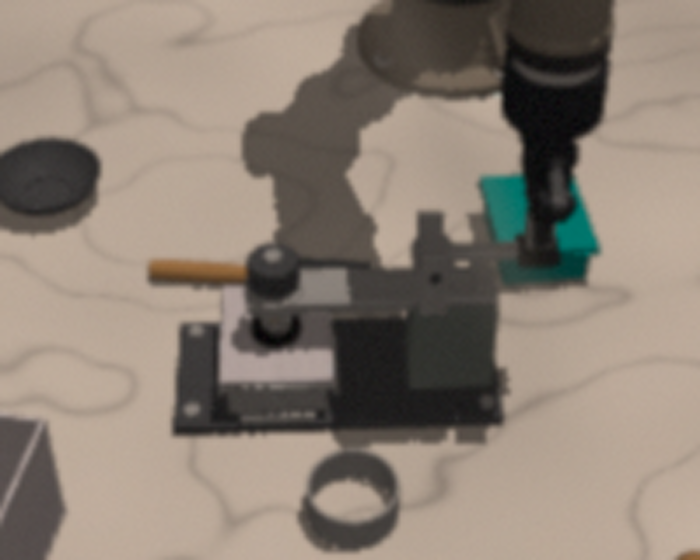

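```bash
python3 - <<'E'
from h import *
for v in [1.08,1.0,.95,.9,.85,.8,.7]:
    st,vv,fn,ft,r,F=push(v,f_stop=8,n=8)
    print(v,st,round(vv,3),"Fn",round(fn,2),"Ft",round(ft,2),F.round(1),round(robot.current_time_s(),2))
E
```

```text
1.08 False 1.076 Fn 2.23 Ft -1.33 [ 0.5 -1.4  2.1] 18.14
1.0 False 1.0 Fn 2.58 Ft -1.63 [ 0.5 -2.   2.3] 18.52
0.95 False 0.951 Fn 2.67 Ft -1.85 [ 0.4 -2.4  2.2] 18.89
0.9 False 0.9 Fn 2.82 Ft -1.99 [ 0.  -2.7  2.2] 19.26
0.85 False 0.851 Fn 2.53 Ft -1.6 [ 0.3 -2.3  1.9] 19.62
0.8 False 0.801 Fn 2.05 Ft -1.58 [ 0.5 -2.2  1.3] 19.99
0.7 False 0.71 Fn -0.28 Ft 0.12 [-0.4  0.1 -0.2] 20.4
```

```bash
cat >> h.py <<'E'
def vert(y,ztip,x=0.):
    p,o=tool_for(0,0,0.); q=P2W(POSE,[x,y,ztip+robot.tip_reach])[0]; return q.tolist(),o.tolist()
E
python3 - <<'E'
from h import *
t0=robot.current_time_s()
push(.6,gap=.03,vel=.15,n=1)
robot.line_to(*vert(.215,.235),velocity=.2)
robot.line_to(*vert(.255,.225),velocity=.2)
robot.line_to(*vert(.255,.160),velocity=.2)
f=vision.grab_frame("wrist"); cv2.imwrite("pics/w8.png",f[:,:,::-1])
f=vision.grab_frame("scene"); cv2.imwrite("pics/s8.png",cv2.resize(f[110:270,150:350,::-1],None,fx=3.5,fy=3.5,interpolation=cv2.INTER_CUBIC))
print(robot.current_time_s(),robot.current_tool_pos(),robot.current_contact_force())
E
```

```text
22.4583 [0.47110961 0.17059544 0.17869637] [ 0.43550387 -0.28675008  0.18015155]
```

View pics/w8.png

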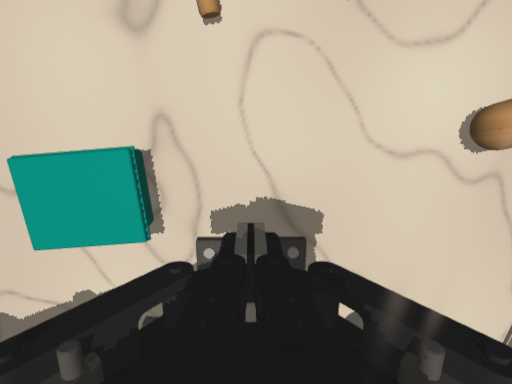

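View pics/s8.png

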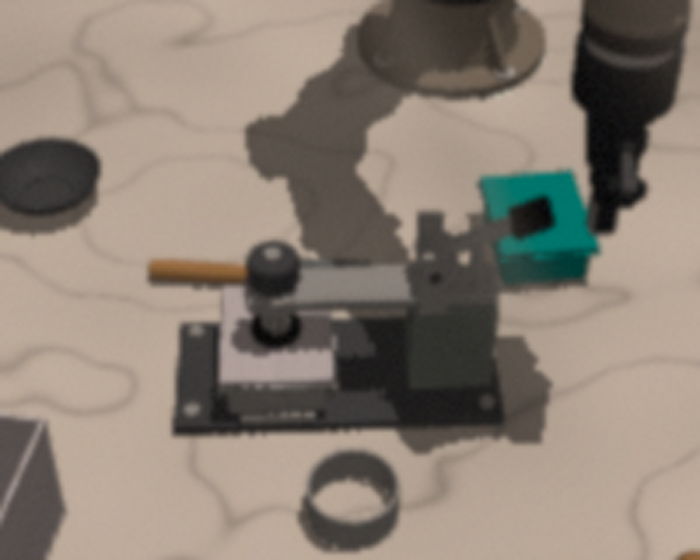

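```bash
python3 - <<'E'
from h import *
for v in (.6,.65,.7,.75,.8,.85):
    e=np.radians(67)-v; print(v,((proj("scene",P2W(POSE,[0,.125+.083*np.cos(e),.14+.083*np.sin(e)]))[0]-[150,110])*3.5).round(0))
for y,z in ((.228,.163),(.215,.170),(.203,.180),(.195,.187)):
    st=robot.line_to(*vert(y,z),velocity=.07,f_stop=12); print(y,st,robot.current_contact_force().round(1),robot.current_time_s())
    if st: break
f=vision.grab_frame("scene"); cv2.imwrite("pics/s9.png",cv2.resize(f[110:270,150:350,::-1],None,fx=3.5,fy=3.5,interpolation=cv2.INTER_CUBIC))
E
```

```text
0.6 [527. 206.]
0.65 [529. 209.]
0.7 [532. 213.]
0.75 [533. 216.]
0.8 [535. 220.]
0.85 [536. 224.]
0.228 False [-0.3  0.3 -0.1] 23.0
0.215 True [-0.2  0.   1. ] 23.225
```

View pics/s9.png

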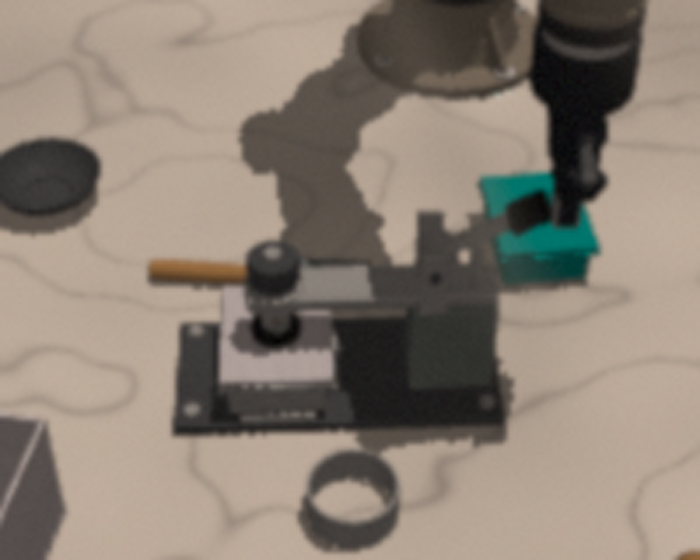

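```bash
python3 - <<'E'
from h import *
for y,z in ((.215,.170),(.203,.180),(.195,.187)):
    st=robot.line_to(*vert(y,z),velocity=.03,f_stop=10); print(y,st,robot.current_contact_force().round(1),robot.current_tool_pos(),robot.current_time_s())
    if st: break
f=vision.grab_frame("scene"); cv2.imwrite("pics/s10.png",cv2.resize(f[110:270,150:350,::-1],None,fx=3.5,fy=3.5,interpolation=cv2.INTER_CUBIC))
E
```

```text
0.215 True [ 0.8 -0.6  1.3] [0.47586745 0.14007276 0.18586421] 23.5833
```

View pics/s10.png

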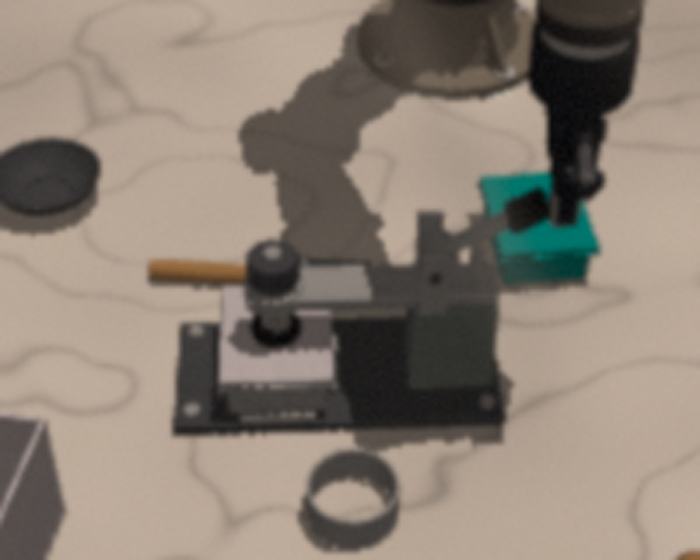

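```bash
python3 - <<'E'
from h import *
robot.line_to(*vert(.232,.150),velocity=.1)
print(robot.current_time_s(),robot.current_contact_force().round(1))
def w(v,dz):
    e=np.radians(67)-v; c,s=np.cos(e),np.sin(e); return .125+.1*c+.006*s+.005,.140+.1*s-.006*c-dz
for v,dz in ((.72,.025),(.62,.022),(.52,.019),(.42,.016),(.32,.014),(.22,.012),(.15,.011)):
    y,z=w(v,dz); st=robot.line_to(*vert(y,z),velocity=.04,f_stop=12); p=robot.current_tool_pos(); print(v,round(y,4),round(z,4),st,robot.current_contact_force().round(1),robot.current_time_s())
    if st: break
f=vision.grab_frame("scene"); cv2.imwrite("pics/s11.png",cv2.resize(f[110:270,150:350,::-1],None,fx=3.5,fy=3.5,interpolation=cv2.INTER_CUBIC))
E
```

```text
23.9917 [-1.  -0.2  0.1]
0.72 0.2227 0.153 False [-0.2  0.7  1.7] 24.3833
0.62 0.2184 0.1651 False [ 0.1  0.9 -0.3] 24.85
0.52 0.2133 0.1767 False [-0.3 -0.5  0.3] 25.3167
0.42 0.2073 0.1877 False [-0.3  0.2  0.3] 25.7833
0.32 0.2006 0.1971 False [0.9 0.8 1. ] 26.225
0.22 0.1931 0.2058 False [-0.1 -0.5 -0. ] 26.6583
0.15 0.1875 0.211 False [0.5 0.3 0.3] 27.0
```

View pics/s11.png

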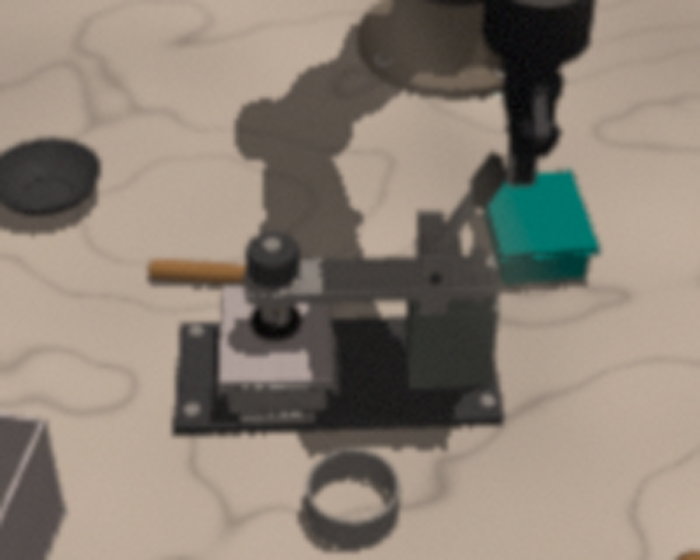

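```bash
python3 - <<'E'
from h import *
robot.line_to(*vert(.21,.215),velocity=.15)
robot.line_to(*vert(.21,.275),velocity=.2)
robot.line_to(*vert(.0,.275),velocity=.25)
fingers.gripper_to(0.75)
T=toolT()
f=vision.grab_frame("wrist"); cv2.imwrite("pics/w12.png",f[:,:,::-1])
print([(np.round(r["rect"],1).tolist(),round(r["p"],2)) for r in recognise("nut","wrist")], projw(P2W(POSE,[[0,0,.136],[0,0,.149]]),T).round(1).tolist())
print(robot.current_tool_pos(),robot.current_eef_rot(),np.round(robot.current_joint_positions(),1),robot.current_time_s())
E
```

```text
[([250.5, 179.2, 46.6, 50.8], 0.75)] [[250.2, 179.1], [250.2, 182.2]]
[ 0.52497465 -0.07805389  0.29200019] [-1.79998853e+02 -1.03515341e-03  1.02557848e+02] [ 7.2 14.5 -0.8 84.9  0.2 80.6 19. ] 29.5167
```

View pics/w12.png

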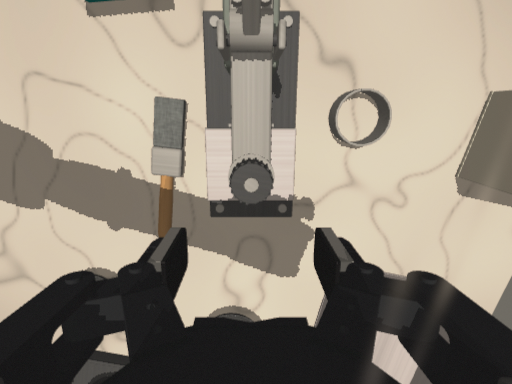

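```bash
python3 - <<'E'
from h import *
yaw=102.56
st=robot.line_to([.525,-.0785,.144],[180,0,yaw],velocity=.15,f_stop=8)
print(st,robot.current_contact_force().round(1))
fingers.gripper_to(0.0,force=30);fingers.gripper_to(0.0,force=90); print(robot.current_finger_gap(),robot.current_contact_force().round(1))
j=list(robot.current_joint_positions())
q=list(j); q[6]=j[6]-64.5; robot.move_j(q)
robot.pause(.1)
print(np.round(robot.current_joint_positions()[6]-j[6],2),robot.current_contact_force().round(1),robot.current_torque().round(2),robot.current_finger_gap(),robot.current_time_s())
fingers.gripper_to(0.75)
p=robot.current_tool_pos()
robot.line_to([p[0],p[1],.27],velocity=.2)
fingers.gripper_to(0.0,force=60)
pos,o=tool_for(0.1,.03,50)
robot.move_to([p[0],p[1]+.02,.30],[180,0,102.56])
robot.line_to(pos.tolist(),o.tolist(),velocity=.15)
print(robot.current_time_s())
f=vision.grab_frame("wrist"); cv2.imwrite("pics/w13.png",f[:,:,::-1])
E
```

```text
False [-0.  -0.8  0.7]
0.43869758029537925 [0.2 0.4 3.6]
-64.47 [ 3.8 -1.2 -1.4] [-0.19 -0.78  0.17] 0.4314264984872234 32.35
36.1417
```

View pics/w13.png

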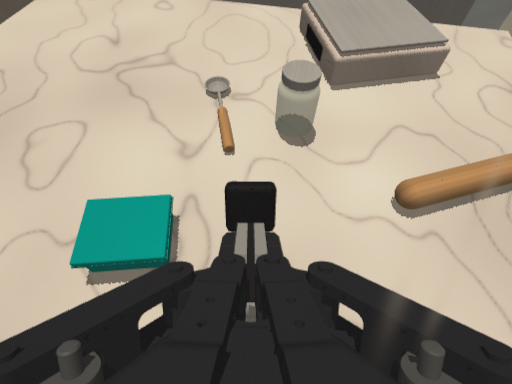

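```bash
python3 - <<'E'
from h import *
for v in [.15,.25,.35,.45,.5,.55,.6,.65,.7,.75,.8]:
    st,vv,fn,ft,r,F=push(v,f_stop=8,vel=.05,n=5)
    print(v,st,round(vv,3),"Fn",round(fn,2),"Ft",round(ft,2),round(r,4),F.round(1),round(robot.current_time_s(),2))
    if st or fn>8: break
E
```

```text
0.15 False 0.146 Fn -0.0 Ft 0.16 0.0828 [0.1 0.1 0.1] 37.09
0.25 False 0.253 Fn 0.09 Ft -0.05 0.0831 [ 0.  -0.1  0. ] 37.48
0.35 False 0.35 Fn -0.17 Ft -0.07 0.0831 [-0.3  0.  -0.2] 37.86
0.45 False 0.448 Fn -0.18 Ft -0.26 0.0826 [-0.5 -0.2 -0.3] 38.25
0.5 False 0.497 Fn 1.37 Ft 1.27 0.0832 [-0.3  0.1  1.9] 38.57
0.55 False 0.547 Fn 3.28 Ft 1.66 0.0836 [ 1.1 -0.3  3.6] 38.88
0.6 False 0.597 Fn 4.21 Ft 1.6 0.0835 [ 0.9 -0.8  4.4] 39.2
0.65 False 0.647 Fn 5.14 Ft 1.6 0.0834 [ 0.8 -1.   5.3] 39.52
0.7 False 0.698 Fn 5.34 Ft 1.25 0.0833 [ 0.9 -1.2  5.3] 39.83
0.75 False 0.748 Fn 5.32 Ft 1.42 0.0833 [ 0.7 -0.7  5.4] 40.15
0.8 False 0.798 Fn 5.72 Ft 1.22 0.0834 [ 0.9 -0.7  5.8] 40.47
```

```bash
python3 - <<'E'
from h import *
for v in [.85,.9,.95,1.0,1.05]:
    st,vv,fn,ft,r,F=push(v,f_stop=8,vel=.05,n=5)
    print(v,st,round(vv,3),"Fn",round(fn,2),"Ft",round(ft,2),round(r,4),F.round(1),round(robot.current_time_s(),2))
    if st or fn>9: break
f=vision.grab_frame("scene"); cv2.imwrite("pics/s14.png",cv2.resize(f[110:270,150:350,::-1],None,fx=3.5,fy=3.5,interpolation=cv2.INTER_CUBIC))
f=vision.grab_frame("wrist"); cv2.imwrite("pics/w14.png",f[:,:,::-1])
for v in (.9,.95,1.,1.05,1.1,1.15):
    e=np.radians(67)-v; print(v,((proj("scene",P2W(POSE,[0,.125+.095*np.cos(e),.14+.095*np.sin(e)]))[0]-[150,110])*3.5).round(0))
E
```

```text
0.85 False 0.849 Fn 5.36 Ft 1.81 0.0834 [0.8 0.2 5.7] 40.78
0.9 False 0.9 Fn 5.76 Ft 1.55 0.0835 [0.3 0.  6. ] 41.1
0.95 False 0.952 Fn 4.96 Ft 1.45 0.0836 [0.1 0.4 5.2] 41.42
1.0 False 1.003 Fn 3.94 Ft 2.16 0.0837 [-0.2  1.5  4.2] 41.73
1.05 False 1.053 Fn 3.75 Ft 1.96 0.0834 [-0.2  1.5  4. ] 42.05
0.9 [553. 224.]
0.95 [553. 229.]
1.0 [554. 233.]
1.05 [554. 237.]
1.1 [554. 242.]
1.15 [554. 246.]
```

View pics/s14.png

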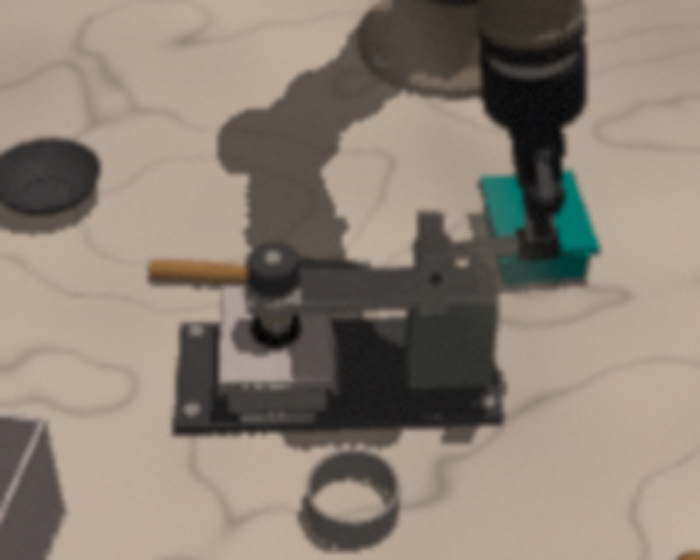

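View pics/w14.png

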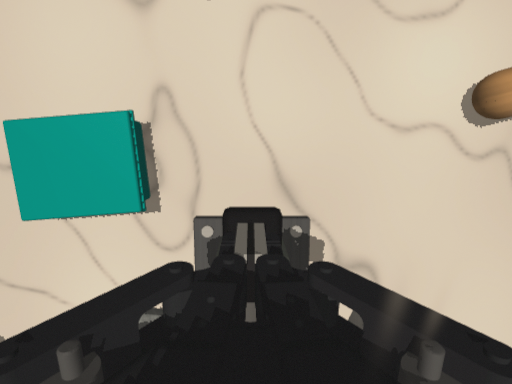

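```bash
python3 - <<'E'
from h import *
for v in [.95,.85,.75,.65,.55]:
    st,vv,fn,ft,r,F=push(v,f_stop=8,vel=.05,n=5)
    M=np.array(robot.current_torque()); px,py,Z=axes()
    print(v,st,round(vv,3),"Fn",round(fn,2),"Ft",round(ft,2),round(r,4),"Mx",round(M@px,3),M.round(2),round(robot.current_time_s(),2))
E
```

```text
0.95 False 0.939 Fn 5.91 Ft -1.91 0.0797 Mx -0.737 [-0.74 -0.09 -0.05] 42.54
0.85 False 0.834 Fn 6.58 Ft -2.48 0.0793 Mx -0.787 [-0.77 -0.17  0.02] 42.93
0.75 False 0.733 Fn 6.04 Ft -2.87 0.079 Mx -1.339 [-1.3  -0.33  0.01] 43.33
0.65 False 0.642 Fn 5.18 Ft -3.49 0.0801 Mx -1.293 [-1.25 -0.34 -0.05] 43.72
0.55 False 0.552 Fn 3.93 Ft -2.79 0.0818 Mx -1.247 [-1.22 -0.26 -0.01] 44.11
```

```bash
python3 - <<'E'
import numpy as np
from scipy.optimize import least_squares
A=[(.8,.84,2.05),(.9,1.53,2.82),(1.0,1.41,2.58),(1.08,.6,2.23)]
B=[(.55,3.28,3.93),(.65,5.14,5.18),(.75,5.32,6.04),(.85,5.36,6.58),(.95,4.96,5.91)]
def F(v,zb,s,dv):
    u=1.3-v-dv; d=np.maximum(19.1*(np.cos(u)-np.cos(1.3))-zb,0); return 16.4*d*.0191*np.sin(u)/s
def res(p,turn=3.22,s=None):
    s=p[2] if s is None else s
    r=[F(v,p[0]+turn,s,p[1])-(a+b)/2 for v,a,b in A]+[F(v,p[0],s,p[1])-(a+b)/2 for v,a,b in B]
    return np.array(r)
for s in (None,.076,.083,.09):
    o=least_squares(lambda p:res(p,s=s),[7.7,0,.083]); print(s,o.x,o.cost,"F end",16.4*(19.1*(np.cos(.12)-np.cos(1.3))-o.x[0])); print(res(o.x,s=s).round(2))
o=least_squares(lambda p:res(p,s=.083)[4:],[7.7,0,.083]);print("B only",o.x,16.4*(19.1*(np.cos(.12)-np.cos(1.3))-o.x[0]))
E
```

```text
None [7.66161408 0.03801246 0.09990019] 0.10127252530323129 F end 101.54557305910963
[ 0.1  -0.1   0.    0.17 -0.14 -0.    0.28 -0.03 -0.23]
0.076 [8.5053257  0.07911124 0.083     ] 0.6608271312118694 F end 87.7087025981815
[-0.44 -0.5  -0.37 -0.21 -0.16  0.31  0.69  0.28 -0.15]
0.083 [8.24640103 0.06571198 0.083     ] 0.34611673185116104 F end 91.95506712819945
[-0.25 -0.36 -0.24 -0.08 -0.16  0.2   0.55  0.19 -0.17]
0.09 [7.99796606 0.05353403 0.083     ] 0.1754506838843589 F end 96.02940059771588
[-0.09 -0.24 -0.13  0.03 -0.16  0.11  0.43  0.09 -0.19]
B only [8.33527393 0.07027897 0.083     ] 90.49755156772791
```

```bash
python3 - <<'E'
from h import *
for v in [.65,.85,1.0,1.1,1.2,1.25,1.3,1.34,1.37]:
    st,vv,fn,ft,r,F=push(v,f_stop=7,vel=.04,n=3)
    print(v,st,round(vv,3),"Fn",round(fn,2),"Ft",round(ft,2),round(r,4),round(robot.current_time_s(),2))
    if st or fn>10: break
f=vision.grab_frame("scene"); cv2.imwrite("pics/s15.png",cv2.resize(f[110:270,150:350,::-1],None,fx=3.5,fy=3.5,interpolation=cv2.INTER_CUBIC))
E
```

```text
0.65 False 0.653 Fn 4.43 Ft 3.64 0.0863 44.51
0.85 False 0.847 Fn 6.0 Ft 1.63 0.0844 45.12
1.0 False 1.002 Fn 4.0 Ft 3.34 0.0846 45.63
1.1 False 1.106 Fn 2.39 Ft 1.64 0.0833 46.03
1.2 False 1.208 Fn 0.47 Ft 0.16 0.0821 46.43
1.25 False 1.255 Fn -0.42 Ft -0.09 0.0823 46.73
1.3 False 1.302 Fn 0.22 Ft 0.35 0.0828 47.02
1.34 False 1.342 Fn -0.44 Ft 0.41 0.0826 47.3
1.37 False 1.372 Fn -0.53 Ft -0.53 0.0829 47.58
```

View pics/s15.png

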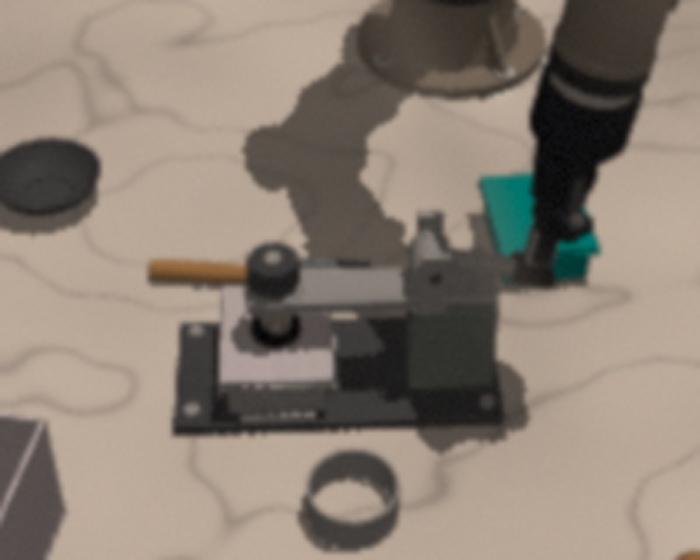

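```bash
python3 - <<'E'
from h import *
for v in [1.385,1.40,1.415,1.43]:
    st,vv,fn,ft,r,F=push(v,f_stop=3.5,vel=.015,n=5)
    print(v,st,round(vv,3),"Fn",round(fn,2),"Ft",round(ft,2),round(r,4),round(robot.current_time_s(),2))
    if st or fn>2: break
E
```

```text
1.385 False 1.385 Fn -0.06 Ft 0.23 0.083 47.95
1.4 False 1.4 Fn 0.11 Ft -0.22 0.083 48.27
1.415 False 1.409 Fn 3.59 Ft -0.67 0.0831 48.58
```

```bash
python3 - <<'E'
from h import *
push(1.38,gap=.04,vel=.08,n=1,f_stop=None)
p=robot.current_tool_pos(); robot.line_to([p[0],p[1],.30],velocity=.2)
robot.line_to(*vert(.19,.26),velocity=.2)
robot.pause(.3)
f=vision.grab_frame("scene"); cv2.imwrite("pics/s16.png",cv2.resize(f[110:270,150:350,::-1],None,fx=3.5,fy=3.5,interpolation=cv2.INTER_CUBIC))
f=vision.grab_frame("side"); cv2.imwrite("pics/d16.png",f[:,:,::-1])
f=vision.grab_frame("wrist"); cv2.imwrite("pics/w16.png",f[:,:,::-1]); T=toolT()
for v in (1.2,1.3,1.42):
    e=np.radians(67)-v; P=P2W(POSE,[0,.125+.083*np.cos(e),.14+.083*np.sin(e)]); print(v,((proj("scene",P)[0]-[150,110])*3.5).round(0),proj("side",P).round(1),projw(P,T).round(1))
print(robot.current_contact_force().round(1),robot.current_time_s())
E
```

```text
1.2 [538. 251.] [[241.5 166.2]] [[250.1 164.8]]
1.3 [536. 259.] [[241.6 168.2]] [[250.  163.9]]
1.42 [533. 268.] [[242.  170.8]] [[250. 164.]]
[-0.2  0.4  0.2] 50.775
```

View pics/s16.png

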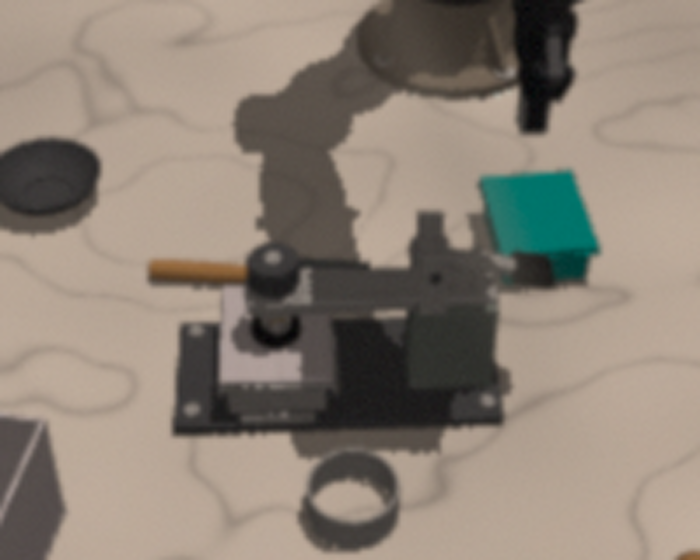

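View pics/w16.png

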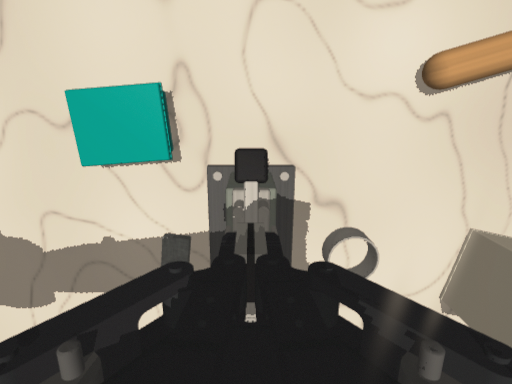

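```bash
python3 - <<'E'
from h import *
workorder.close_job(); print(robot.current_time_s())
E
```

```text
the job is handed in; nothing more can be done
the job is handed in; nothing more can be done
```

The mould is clamped, the lever is fully over and staying there by itself, and I handed the job in after about 51 s of the 72 s. No verdict came back.

**What I did:** I tightened the nut in two grips, 1.80 rad and then 1.13 rad, both read from the wrist joint. In between I pushed the lever part-way to feel where the foot bit, then opened it again from below the paddle. The final push went fully over to the stop, and I backed the arm off.

**Checks on the clamping:**
- **Bite:** it began at about 0.46–0.48 rad, which is the third of the way asked for.
- **Paddle force:** it was 6–6.6 N at the hardest point. That is below the 8 N you gave, but contact-point and friction uncertainty can account for the gap.
- **Squeeze:** different fits to the pushes gave 88–102 N. The bite angle alone gives about 98 N. There is no direct force reading, so treat this as an estimate.
- **Lever:** it touched its stop at about 1.41 rad by the arm's reading. In the last scene picture the paddle is where 1.42 rad predicts.
- **Surroundings:** the robot touched nothing at the end. The last pictures show the mould in its nest, and nothing I could see had been moved. I did not measure either.

**What went wrong:**
- **Lever opening:** my first try at pushing the lever back open jammed against the paddle's end, and the 10–12 N force stop tripped twice. I re-approached from below and it opened cleanly.
- **Force readings:** they differed by about 1 N between pushing and backing off, so I averaged the two.

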